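# Fit the missing dividers in the organiser box

## Robot

A 6-joint arm with a two-finger parallel gripper is mounted at the origin on the work surface. World frame = base frame: x ahead of the robot, y to its left, z up, the work surface at z = 0. Lengths are in m, angles in rad, forces in N, time in s.
With the tool pointing down it reaches from about 0.375 to 0.75 m from the base axis. Payload 9 kg.
Tool frame: the origin (TCP) lies midway between the tips of the shut fingers; the grasp point (between the pads) lies 19 mm behind it; z points along the fingers, y is the line along which they close (so a half turn about z gives the same grasp; the last joint's range is limited). The gripper opens to 85 mm and grips with 20 to 120 N. Pads are 22 mm wide; open, the fingers measure 114 mm over their backs; the gripper's body (76 mm by 85 mm) begins 54 mm behind the grasp point. The pads swing forward as they close: fully open they stand 13 mm farther back than shut.
Start: joints at [-1.346, 0.104, 0.097, 1.564, 0, 1.353], TCP at [0.257, -0.542, 0.231] pointing down, gripper open.
Joint ranges: [-2.99, 2.99], [-0.84, 1.86], [-1.1, 1.16], [-1.84, 2.11], [-1.51, 1.56], [-3.14, 3.14]. Speed limits (rad/s): [2.22, 2.22, 2.57, 3.14, 3.14, 3.14].

## Interface

Orientations are given as a rotation vector (axis times angle).
In Python, from workcell import arm, grab_frame, camera_model, order gives the robot as it stands.
- The arm moves only by the tool drive_tool, never from a script. Its argument "motion" is a list of rows, each a list of 5 numbers: the shift along the tool's x, y, z in mm, then the turn about the tool's z in degrees, then the closure, from 0 (fully open) to 1 (shut). In form: [[dx, dy, dz, turn, gripper], ...]. A call has 1 to 10 rows; each row shifts and turns the commanded pose from where the row before left it, along the tool's axes as they then stand; what a row does not reach is not made up. A row lasts 1/12 s, in which the tool goes at most 41.7 mm and 7.16 degrees, less where a joint would pass 70% of its speed; a pose out of reach is approached as far as the arm can. A call with a gripper value outside its range is refused whole. The fingers move at their own pace and stop on an object; the grip force is fixed at half the most. Time passes only in rows, so rows that do not move let the fingers close. It gives the time, the measured TCP pose, the force, the opening and the grip force at its end, in the units of the state.
- arm.get_state(): the state, without advancing time (a new reading comes with each control period).
- grab_frame(name): name is "scene" or "top" or "wrist"; returns the picture (400x640x3 uint8, blue, green, red); there is no depth.
- camera_model(name): a dict with "fovy" (degrees; the focal length in pixels is half the picture's height over the tangent of half this angle, whatever the lens; pixels are square), "cx", "cy" (the principal point, pixels), "dist_coeffs" ([k1, k2, p1, p2, k3] as OpenCV has them; the pictures are not rectified), "extrinsics" (4x4, takes a point from world to camera coordinates); the wrist camera has in their place "T_tool_cam" (4x4, takes a point from camera to tool coordinates, whose origin is the TCP and whose axes are the flange's). Camera axes: x right, y down, z forward; pixel columns grow to the right and rows downward; lengths in m; the calibration is good to about 2 mm. A picture is of the moment at which its call begins: read the wrist's pose just before it. camera_model takes no time and is no camera call.
- order.hand_in(): hands the job in; it is judged then, once.
The state is a dict: "clock": time; "joint_positions": joint angles; "qvel": joint speeds; "effort": joint torques, N m; "position": TCP position; "ee_rot": TCP orientation; "contact_force": force on the tool from outside, world axes, zero at the start; "moment": the same for the moment, N m; "gripper_width": opening from 0.0 (shut) to 1.0 (fully open); "grasp_force": force on a finger pad.
Only numpy, scipy, OpenCV 4.12 (cv2) and the standard library are available. Lean on these libraries where they do the work, as an engineer would, in place of code of your own. Each camera call takes 0.05 s, during which the arm holds its last target. There are 200 camera calls.

## Task

The plywood organiser box still lacks two of its four dividers. Take the two spare dividers leaning in the wooden rest and stand one in each empty slot of the box, upright with the blue edge up and fully down on the box's floor; lower them in rather than letting them drop. Leave the two fitted dividers where they are, and do not push the glue, tape, sanding block or screwdriver about.

Things in the scene. Friction and masses are not known exactly. Their poses are not given: they have to be found in the camera images.
- box: Open plywood box, fixed, 116 (x) by 260 (y) mm, walls 75 high, floor 9 thick; origin: centre of underside. 4 slots along its x, 60 mm apart in y. A slot is two facing upright grooves in the long walls, 16 mm wide, wall top to floor, bottoms 96 mm apart, wood beside them 80 apart. A divider stands on the floor and shows 44 mm above the walls. Empty slots have a pencil line on the floor.
- slot0 (a point): Slot 0: the point on the box's floor at the slot's centre (box y = -90 mm, 9 mm above the table); axes as the box's. Two slots are empty, two hold fitted dividers.
- slot1 (a point): Slot 1: the point on the box's floor at the slot's centre (box y = -30 mm, 9 mm above the table); axes as the box's. Two slots are empty, two hold fitted dividers.
- slot2 (a point): Slot 2: the point on the box's floor at the slot's centre (box y = 30 mm, 9 mm above the table); axes as the box's. Two slots are empty, two hold fitted dividers.
- slot3 (a point): Slot 3: the point on the box's floor at the slot's centre (box y = 90 mm, 9 mm above the table); axes as the box's. Two slots are empty, two hold fitted dividers.
- rest: Wooden leaning rest, fixed, 115 (x) by 225 (y) mm; origin: centre of underside. Its ledge and 50 mm high back board are tipped 0.25 rad, so dividers lean with tops towards its -x, faces across its x. Two bays, at y = -55 and +55 mm; a divider's bottom edge is centred at x = 25, z = 35 mm.
- spare_a: Spare divider: plywood, 90 wide (x), 12 thick (y), 110 mm tall (z), 80 g, two dark 22 mm spots, top 8 mm blue; origin: centre of bottom edge. Leans in the rest 0.25 rad from upright, blue edge up and towards the rest's -x. Its upper 55 mm is clear on both faces: pinch it there across its thickness with the tool tilted alike. Either face may go either way.
- spare_b: Spare divider: plywood, 90 wide (x), 12 thick (y), 110 mm tall (z), 80 g, two dark 22 mm spots, top 8 mm blue; origin: centre of bottom edge. Leans in the rest 0.25 rad from upright, blue edge up and towards the rest's -x. Its upper 55 mm is clear on both faces: pinch it there across its thickness with the tool tilted alike. Either face may go either way.
- fitted_a: Divider already fitted, loose in the grooves of a slot (which slot varies): plywood, 90 wide (x), 12 thick (y), 110 mm tall (z), 80 g, two dark 22 mm spots, top 8 mm blue; origin: centre of bottom edge, z up.
- fitted_b: Divider already fitted, loose in the grooves of a slot (which slot varies): plywood, 90 wide (x), 12 thick (y), 110 mm tall (z), 80 g, two dark 22 mm spots, top 8 mm blue; origin: centre of bottom edge, z up.
- glue: Bystander: yellow glue bottle, 56 mm diameter, 150 mm tall, standing; origin at the centre of its foot.
- tape: Bystander: blue roll of tape lying flat, 90 mm outside diameter, 25 mm high; origin at the centre of its underside.
- sander: Bystander: cork sanding block, 65 x 100 x 30 mm; origin at the centre of its underside.
- driver: Bystander: red-handled screwdriver lying on the table between robot and work, about 190 mm long along its x.
Things that resemble listed ones, but are neither listed nor needed, are in the scene too. Leave any purple look-alike of the spare_b alone.

How it is judged:
At the end, for the whole second after the job is handed in: All four dividers stand in the box, one to a slot: bottom centre within 8 mm (level) of its slot's point and from 4 mm below to 5 mm above it, within 0.12 rad of upright with the blue edge up, in line with the slot within 0.12 rad, and at rest (under 0.02 m/s) (((horizontal distance between spare_a and slot0 below 0.008 m and z of spare_a in the frame of slot0 between -0.004 and 0.005 m) or (horizontal distance between spare_a and slot1 below 0.008 m and z of spare_a in the frame of slot1 between -0.004 and 0.005 m) or (horizontal distance between spare_a and slot2 below 0.008 m and z of spare_a in the frame of slot2 between -0.004 and 0.005 m) or (horizontal distance between spare_a and slot3 below 0.008 m and z of spare_a in the frame of slot3 between -0.004 and 0.005 m)) and angle between each of spare_a, spare_b, fitted_a, fitted_b's own z axis and vertical below 0.12 rad and angle between the x axis of each of spare_a, spare_b, fitted_a, fitted_b and the x axis of box, either way round below 0.12 rad and linear speed of each of spare_a, spare_b, fitted_a, fitted_b below 0.02 m/s and ((horizontal distance between spare_b and slot0 below 0.008 m and z of spare_b in the frame of slot0 between -0.004 and 0.005 m) or (horizontal distance between spare_b and slot1 below 0.008 m and z of spare_b in the frame of slot1 between -0.004 and 0.005 m) or (horizontal distance between spare_b and slot2 below 0.008 m and z of spare_b in the frame of slot2 between -0.004 and 0.005 m) or (horizontal distance between spare_b and slot3 below 0.008 m and z of spare_b in the frame of slot3 between -0.004 and 0.005 m)) and ((horizontal distance between fitted_a and slot0 below 0.008 m and z of fitted_a in the frame of slot0 between -0.004 and 0.005 m) or (horizontal distance between fitted_a and slot1 below 0.008 m and z of fitted_a in the frame of slot1 between -0.004 and 0.005 m) or (horizontal distance between fitted_a and slot2 below 0.008 m and z of fitted_a in the frame of slot2 between -0.004 and 0.005 m) or (horizontal distance between fitted_a and slot3 below 0.008 m and z of fitted_a in the frame of slot3 between -0.004 and 0.005 m)) and ((horizontal distance between fitted_b and slot0 below 0.008 m and z of fitted_b in the frame of slot0 between -0.004 and 0.005 m) or (horizontal distance between fitted_b and slot1 below 0.008 m and z of fitted_b in the frame of slot1 between -0.004 and 0.005 m) or (horizontal distance between fitted_b and slot2 below 0.008 m and z of fitted_b in the frame of slot2 between -0.004 and 0.005 m) or (horizontal distance between fitted_b and slot3 below 0.008 m and z of fitted_b in the frame of slot3 between -0.004 and 0.005 m))); the robot touches nothing.
It fails at once if a spare divider falls: moves faster than 0.5 m/s while not held by the fingers ((linear speed of spare_a above 0.5 m/s and contact force between the fingers and spare_a below 0.05 N) or (linear speed of spare_b above 0.5 m/s and contact force between the fingers and spare_b below 0.05 N)).
It fails at once if a fitted divider moved more than 15 mm from where it stood (distance of any of fitted_a, fitted_b from where it was at the start of the episode above 0.015 m).
It fails at once if the glue, tape, sanding block or screwdriver pushed more than 30 mm from its place (distance of any of glue, tape, sander, driver from where it was at the start of the episode above 0.03 m).
It also fails if it takes over 67 s, if anything falls off the work surface, if the arm or the gripper's body presses on something with over 40 N, if the wrist force passes 120 N, or if a joint passes its speed limit or range.

## Working session

There is one attempt and no reset: what is moved stays moved. The work goes in short steps, Python scripts to look and compute and a tool call to move; the robot and the scene stay as the last step left them, time stands still between calls to the robot, and variables do not carry over. Pictures are saved under pics/ and viewed, at most 10 in all, crops included, and the job is handed in when it is done.

Besides the shell and the picture viewer there is one more tool, called as name([rows], argument=value, ...), one row to a line, values as JSON. drive_tool: Moves the arm, as the interface text tells. Its arguments: {"type":"object","properties":{"motion":{"type":"array","items":{"type":"array","items":{"type":"number"}}}},"required":["motion"]}

```bash
mkdir -p pics; ls
python3 - <<'E'
from workcell import arm, grab_frame, camera_model
import cv2, numpy as np
np.set_printoptions(precision=4,suppress=True)
for n in ("scene","top"):
    cv2.imwrite(f"pics/{n}0.png",grab_frame(n)); print(n,camera_model(n))
print(camera_model("wrist")); print(arm.get_state())
E
```

```text
pics
scene {'fovy': 51.832593909557865, 'cx': 322.53112480676265, 'cy': 204.7937450531354, 'dist_coeffs': array([-0.0721,  0.    ,  0.    ,  0.    ,  0.    ]), 'extrinsics': array([[-0.8833,  0.4684,  0.0177,  0.4699],
       [ 0.3169,  0.6245, -0.7139, -0.1946],
       [-0.3454, -0.625 , -0.7001,  1.4111],
       [ 0.    ,  0.    ,  0.    ,  1.    ]])}
top {'fovy': 55.74043370235977, 'cx': 319.8593629637488, 'cy': 202.0443797781647, 'dist_coeffs': array([-0.0771,  0.    ,  0.    ,  0.    ,  0.    ]), 'extrinsics': array([[-0.0107, -0.9998, -0.0148,  0.0783],
       [-0.9843,  0.0131, -0.176 ,  0.5623],
       [ 0.1761,  0.0126, -0.9843,  0.9482],
       [ 0.    ,  0.    ,  0.    ,  1.    ]])}
{'fovy': 67.97031813331913, 'cx': 318.6083271124603, 'cy': 197.61664677076064, 'dist_coeffs': array([-0.0231,  0.    ,  0.    ,  0.    ,  0.    ]), 'T_tool_cam': array([[-0.0008, -0.9582, -0.286 ,  0.0732],
       [ 1.    , -0.0009,  0.0002, -0.0004],
       [-0.0005, -0.286 ,  0.9582, -0.1422],
       [ 0.    ,  0.    ,  0.    ,  1.    ]])}
{'clock': 0.1, 'joint_positions': array([-1.3456,  0.1046,  0.0965,  1.5639,  0.    ,  1.3531]), 'qvel': array([ 0.0019, -0.0002,  0.001 ,  0.0011, -0.0002,  0.0008]), 'effort': array([  0.0067, -55.82  ,  50.4726,   0.0128,  -0.0002,   0.    ]), 'position': array([ 0.2571, -0.5418,  0.2306]), 'ee_rot': array([-3.0637, -0.6897, -0.    ]), 'contact_force': array([0.716 , 0.9137, 0.2263]), 'moment': array([-0.0014, -0.0703, -0.0134]), 'grasp_force': 0.0, 'gripper_width': 1.000783861795144}
```

View pics/scene0.png

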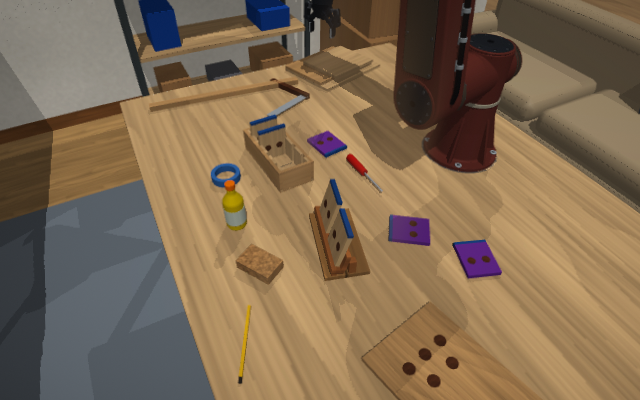

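View pics/top0.png

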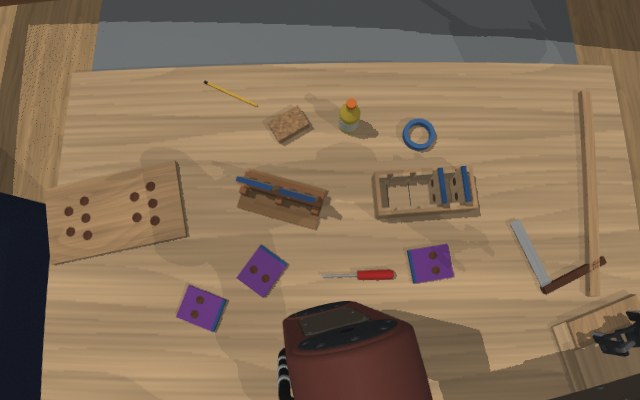

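The scene picture shows the box with two blue-topped fitted dividers, and the rest with two spares leaning away from the robot. In the top picture the box centre is about (427,193), with its dividers at (441,185) and (463,183). The empty slots with pencil lines are at about (388,193) and (410,190). The rest is about (283,197), with blue edges from (237,180) to (316,203).

```bash
cat > h.py <<'E'
import numpy as np, cv2
from scipy.spatial.transform import Rotation as R
from workcell import arm, grab_frame, camera_model
np.set_printoptions(precision=4,suppress=True)
def cam(n, st=None):
    m=camera_model(n); f=200/np.tan(np.radians(m['fovy'])/2)
    K=np.array([[f,0,m['cx']],[0,f,m['cy']],[0,0,1]])
    if n=='wrist':
        T=np.eye(4); T[:3,:3]=R.from_rotvec(st['ee_rot']).as_matrix(); T[:3,3]=st['position']
        W=T@m['T_tool_cam']
    else: W=np.linalg.inv(m['extrinsics'])
    return K,m['dist_coeffs'],W
def plane(c,px,z):
    K,d,W=c; p=cv2.undistortPoints(np.float64(px).reshape(-1,1,2),K,d).reshape(-1,2)
    v=np.c_[p,np.ones(len(p))]@W[:3,:3].T; o=W[:3,3]
    return o+v*((z-o[2])/v[:,2])[:,None]
def proj(c,P):
    K,d,W=c; E=np.linalg.inv(W)
    return cv2.projectPoints(np.float64(P),cv2.Rodrigues(E[:3,:3])[0],E[:3,3],K,d)[0].reshape(-1,2)
def togo(target,yaw):
    """target TCP world; yaw = angle of tool y axis in world (mod 180). prints shift in current tool axes and turn"""
    s=arm.get_state(); M=R.from_rotvec(s['ee_rot']).as_matrix()
    cy=np.arctan2(M[1,1],M[0,1]); t=(yaw-cy+np.pi/2)%np.pi-np.pi/2
    print('pos',s['position'],'tool y yaw',np.degrees(cy),'j6',s['joint_positions'][5],'tilt',np.degrees(np.arccos(-M[2,2])),'clk',s['clock'])
    print('shift now-axes mm',(M.T@(np.array(target)-s['position']))*1000,'tool turn deg',-np.degrees(t))
E
python3 - <<'E'
from h import *
c=cam('top')
print('box rim',plane(c,[(374,173),(376,214),(479,208),(427,193)],.075))
print('blue edges in rest',plane(c,[(237,180),(316,203)],.142))
im=grab_frame('top'); hsv=cv2.cvtColor(im,cv2.COLOR_BGR2HSV)
b=cv2.inRange(hsv,(100,120,60),(120,255,255))
n,l,s,ce=cv2.connectedComponentsWithStats(b)
for i in range(1,n):
    if s[i,4]>40:
        ys,xs=np.where(l==i); r=cv2.minAreaRect(np.c_[xs,ys].astype(np.float32)); print(s[i],r, plane(c,cv2.boxPoints(r),.13)[:,:2].tolist())
togo([.5,-.15,.3],0)
E
```

```text
box rim [[ 0.6339 -0.0709  0.075 ]
 [ 0.5258 -0.0721  0.075 ]
 [ 0.5376 -0.3404  0.075 ]
 [ 0.5789 -0.2066  0.075 ]]
blue edges in rest [[0.604  0.2718 0.142 ]
 [0.5446 0.0796 0.142 ]]
[403 119  32  31 415] ((418.25006103515625, 133.75), (29.698482513427734, 30.405588150024414), 45.0) [[0.7201336502997238, -0.1253238167686367], [0.7774794879379244, -0.18347115753320295], [0.7205677439878465, -0.2332282699998767], [0.6645874954280016, -0.17499871274247247]]
[461 166  10  35 164] ((465.29327392578125, 183.10472106933594), (34.8053092956543, 4.652919769287109), 81.57302856445312) [[0.6346308825275264, -0.27965398715975387], [0.6362809105601621, -0.2914428800616511], [0.5491583870099124, -0.29703218361904105], [0.5476155660711141, -0.2854323582493382]]
[438 168   9  35 157] ((442.08953857421875, 184.92140197753906), (34.626888275146484, 4.427484512329102), 82.40535736083984) [[0.6305104306604701, -0.22188696645002567], [0.6318976414660739, -0.232987170780213], [0.5454371106203891, -0.2382237831281964], [0.5441345768272982, -0.22730289394246653]]
[236 177  35  13 146] ((253.2855987548828,
[... 940 characters left out ...]
05225), 79.2156982421875) [[0.42797728433700954, -0.13533542200021234], [0.42917025313194557, -0.14231292014121805], [0.355501589332264, -0.15304151901061347], [0.35435173964742894, -0.14614178682541581]]
[211 299  15  32 103] ((218.1961212158203, 314.7734680175781), (2.9917004108428955, 33.60676956176758), 21.447736740112305) [[0.24942788298763272, 0.3284602692280283], [0.32122201336082534, 0.3009700936943709], [0.31870065950661064, 0.29427162359561737], [0.24698483206946517, 0.3217965734784969]]
pos [ 0.257  -0.5419  0.2307] tool y yaw -64.62933135247077 j6 1.3531045010956462 tilt 0.0566899552215136 clk 0.15
shift now-axes mm [ 387.4525 -250.0493  -68.9629] tool turn deg -64.62933135247077
```

drive_tool([
  [36, -9.6, 0, 0, 0],
  [36, -9.6, 0, 0, 0],
  [36, -9.6, 0, 0, 0],
  [36, -9.6, 0, 0, 0],
  [36, -9.6, 0, 0, 0],
  [36, -9.6, 0, 0, 0],
  [36, -9.6, 0, 0, 0],
  [36, -9.6, 0, 0, 0],
  [36, -9.6, 0, 0, 0],
  [36, -9.6, 0, 0, 0],
])

```text
clock: 0.98
position: [0.5424, -0.2996, 0.2311]
ee_rot: [-3.065, -0.69, 0.0]
contact_force: [0.1, -0.7, -0.4]
gripper_width: 1.002
grasp_force: 0.0
```

drive_tool([
  [36, -9.6, 0, 0, 0],
  [36, -9.6, 0, 0, 0],
  [36, -9.6, 0, 0, 0],
  [36, -9.6, 0, 0, 0],
  [0, 0, 0, -7.1, 0],
  [0, 0, 0, -7.1, 0],
  [0, 0, 0, -7.1, 0],
  [0, 0, 0, -7.1, 0],
  [0, 0, 0, -7.1, 0],
  [0, 0, 0, -7.1, 0],
])

```text
clock: 1.82
position: [0.6548, -0.2046, 0.2308]
ee_rot: [-2.599, -1.764, 0.001]
contact_force: [0.5, -0.3, 0.2]
gripper_width: 0.998
grasp_force: 0.0
```

drive_tool([
  [0, 0, 3, -7.1, 0],
  [0, 0, 3, -7.1, 0],
  [0, 0, 3, -7.1, 0],
  [0, 0, 3, -7.1, 0],
  [0, 0, 3, -7.1, 0],
  [0, 0, 3, -7.1, 0],
  [0, 0, 3, -7.1, 0],
  [0, 0, 3, -7.1, 0],
  [0, 0, 3, -7.1, 0],
  [0, 0, 3, -7.1, 0],
])

```text
clock: 2.65
position: [0.6547, -0.2047, 0.2007]
ee_rot: [-1.092, -2.945, -0.0]
contact_force: [-0.7, 0.3, 0.8]
gripper_width: 1.004
grasp_force: 0.0
```

drive_tool([
  [0, 0, 0, -7.1, 0],
  [0, 0, 0, -7.1, 0],
  [0, 0, 0, -7.1, 0],
  [0, 0, 0, -7.1, 0],
  [0, 0, 0, -7.1, 0],
  [0, 0, 0, -7.1, 0],
  [0, 0, 0, 0, 0],
  [0, 0, 0, 0, 0],
])

```text
clock: 3.32
position: [0.6548, -0.2047, 0.201]
ee_rot: [0.037, -3.141, -0.0]
contact_force: [-0.1, 0.1, -0.0]
gripper_width: 0.997
grasp_force: 0.0
```

Run:
```python
from h import *
togo([.655,-.205,.2],np.radians(93.7))
s=arm.get_state(); im=grab_frame('wrist'); cv2.imwrite('pics/w1.png',im)
import pickle; pickle.dump((s,im),open('w1.pkl','wb'))
```

```text
pos [ 0.6548 -0.2047  0.201 ] tool y yaw 91.34510915478124 j6 -0.5165328603624935 tilt 0.02872488258281249 clk 3.3167
shift now-axes mm [-0.2221 -0.2719  0.9716] tool turn deg -2.3548908452187596
```

View pics/w1.png

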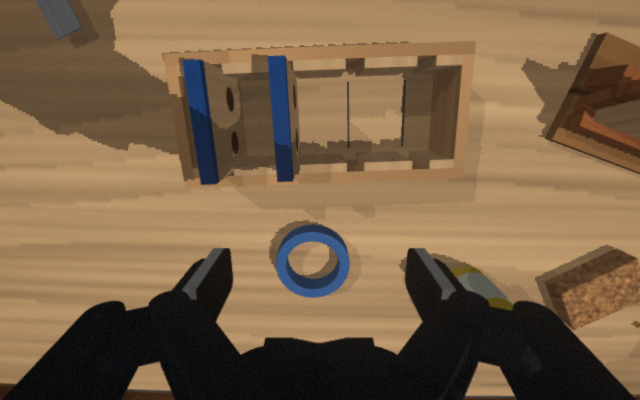

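The wrist picture shows the box clearly. Its rim corners are near (164,54) and (476,41), the fitted dividers are at the left, and the empty slots' pencil lines run down columns 348 and 404, rows 80–147. I'll enlarge the box to read its edges.

Run:
```python
import pickle,cv2
s,im=pickle.load(open('w1.pkl','rb'))
cv2.imwrite('pics/w1c.png',cv2.resize(im[30:200,310:490],None,fx=4,fy=4,interpolation=cv2.INTER_CUBIC)[:600])
c=cv2.resize(im[35:185,300:490],None,fx=4,fy=4,interpolation=cv2.INTER_CUBIC); cv2.imwrite('pics/w1c.png',c); print(c.shape)
```

```text
(600, 760, 3)
```

View pics/w1c.png

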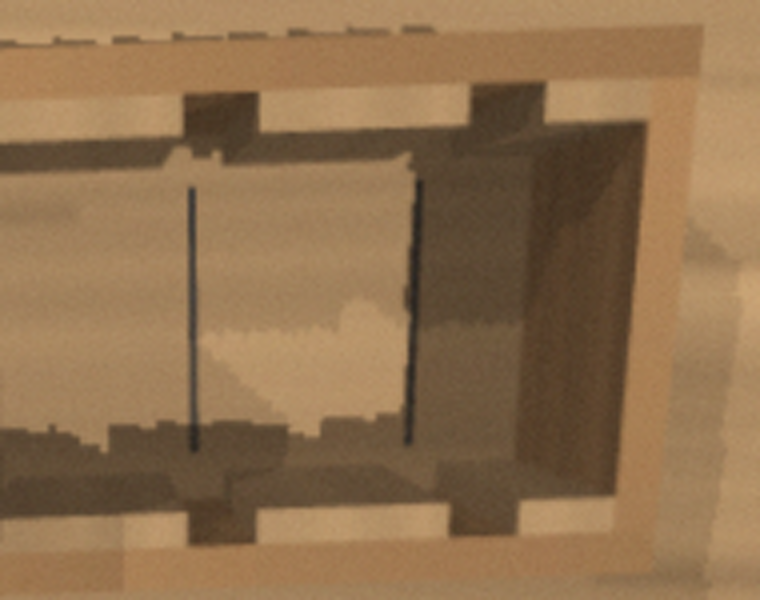

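```bash
cat >> h.py <<'E'
def rig(loc,w):
    "2D rigid fit loc->w: yaw,t,resid(mm)"
    loc=np.float64(loc);w=np.float64(w)[:,:2]
    z=(loc-loc.mean(0))@[1,1j]; q=(w-w.mean(0))@[1,1j]
    a=np.angle((q*z.conj()).sum()); M=np.array([[np.cos(a),-np.sin(a)],[np.sin(a),np.cos(a)]])
    t=w.mean(0)-M@loc.mean(0); return a,t,(w-(loc@M.T+t))*1000
E
python3 - <<'E'
from h import *; import pickle
s,im=pickle.load(open('w1.pkl','rb')); c=cam('wrist',s)
up=lambda L:[( (x+.5)/4-.5+300,(y+.5)/4-.5+35) for x,y in L]
# image top = -world x (toward robot) ; box x~world x
g=plane(c,up([(183,95),(258,92),(470,85),(546,82),(188,546),(256,543),(450,537),(519,534)]),.075)
loc=[(-48,22),(-48,38),(-48,82),(-48,98),(48,22),(48,38),(48,82),(48,98)]
a,t,r=rig(np.array(loc)/1e3,g); print('grooves',np.degrees(a),t,r)
e=plane(c,up([(702,26),(656,570)]),.075); print('outer corners',np.array(rig(np.array([(-58,130),(58,130)])/1e3,e)[:2],dtype=object))
f=plane(c,up([(191,187),(194,450),(419,180),(408,444)]),.009); print('lines',f)
M=np.array([[np.cos(a),-np.sin(a)],[np.sin(a),np.cos(a)]])
print('lines in box',(f[:,:2]-t)@M*1000)
# fitted tops, blue
b=cv2.inRange(cv2.cvtColor(im,cv2.COLOR_BGR2HSV),(100,120,40),(125,255,255)); b[200:]=0
n,l,st,ce=cv2.connectedComponentsWithStats(b)
for i in range(1,n):
    if st[i,4]>300: print(st[i],(plane(c,[ce[i]],.119)[:,:2]-t)@M*1000)
E
```

```text
grooves 3.5376487144637596 [ 0.59   -0.2039] [[ 0.1933  0.2591]
 [ 0.2119 -0.1497]
 [ 0.3609 -0.028 ]
 [ 0.2921 -0.1828]
 [-0.3095  0.011 ]
 [-0.3863 -0.3627]
 [-0.1319  0.2818]
 [-0.2305  0.1712]]
outer corners [np.float64(0.07314291907599603) array([ 0.5915, -0.2037])]
lines [[ 0.5532 -0.1763  0.009 ]
 [ 0.6222 -0.172   0.009 ]
 [ 0.5498 -0.1161  0.009 ]
 [ 0.6191 -0.1121  0.009 ]]
lines in box [[-35.0372  29.8785]
 [ 34.1393  29.855 ]
 [-34.627   90.1176]
 [ 34.7175  89.8069]]
[ 268   56   24  125 1985] [[ -4.6571 -29.6537]]
[ 183   60   35  124 2236] [[ -4.8382 -88.6716]]
```

drive_tool([
  [-1.4, 38.5, -3, 0, 0],
  [-1.4, 38.5, -3, 0, 0],
  [-1.4, 38.5, -3, 0, 0],
  [-1.4, 38.5, -3, 0, 0],
  [-1.4, 38.5, -3, 0, 0],
  [-1.4, 38.5, -3, 0, 0],
  [-1.4, 38.5, -3, 0, 0],
  [-1.4, 38.5, -3, 0, 0],
  [-1.4, 38.5, -3, 0, 0],
  [-1.4, 38.5, -3, 0, 0],
])

```text
clock: 4.2
position: [0.658, 0.1824, 0.2315]
ee_rot: [-0.037, 3.141, -0.0]
contact_force: [0.6, -0.3, 0.6]
gripper_width: 1.001
grasp_force: 0.0
```

drive_tool([
  [0, 0, 0, -7, 0],
  [0, 0, 0, -7, 0],
  [0, 0, 0, 0, 0],
  [0, 0, 0, 0, 0],
])

```text
clock: 4.53
position: [0.6583, 0.1805, 0.2311]
ee_rot: [0.416, -3.114, 0.0]
contact_force: [0.6, -0.4, -0.1]
gripper_width: 1.002
grasp_force: 0.0
```

Run:
```python
from h import *
togo([.66,.18,.23],np.radians(107))
s=arm.get_state(); im=grab_frame('wrist'); cv2.imwrite('pics/w2.png',im)
import pickle; pickle.dump((s,im),open('w2.pkl','wb'))
```

```text
pos [0.6583 0.1805 0.2311] tool y yaw 105.22908098469908 j6 -0.1891785539991721 tilt 0.013953245695043222 clk 4.5333
shift now-axes mm [-1.5207 -0.9084  1.1445] tool turn deg -1.7709190153009102
```

View pics/w2.png

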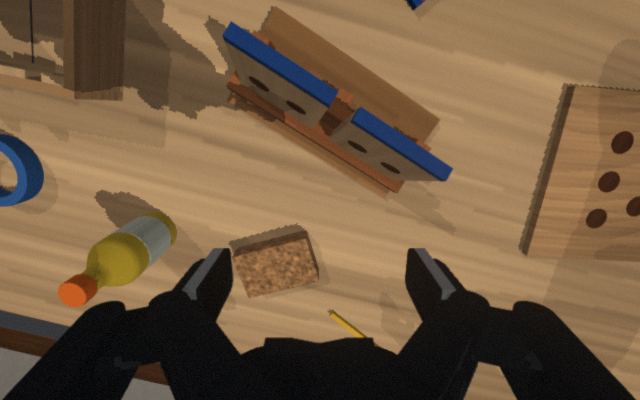

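The top edges of the two spares run from about (228,25) to (340,100) and from (355,110) to (452,175). The visible faces with spots are on the far side, so the spares lean toward the robot, and the rest's yaw is about -17°. I'll measure the back-top edges.

Run:
```python
from h import *; import pickle
s,im=pickle.load(open('w2.pkl','rb')); c=cam('wrist',s); ct=cam('top')
b=cv2.inRange(cv2.cvtColor(im,cv2.COLOR_BGR2HSV),(100,110,40),(125,255,255)); b[:,:200]=0; b[200:]=0
n,l,st,ce=cv2.connectedComponentsWithStats(b)
for i in range(1,n):
    if st[i,4]<500: continue
    ct_,_=cv2.findContours((l==i).astype(np.uint8),cv2.RETR_EXTERNAL,cv2.CHAIN_APPROX_NONE)
    q=cv2.approxPolyDP(ct_[0],6,True).reshape(-1,2); print(st[i],'poly',q.tolist())
    # upper boundary: first row per column, fit a line
    x0,w=st[i,0],st[i,2]; xs=np.arange(x0+8,x0+w-14); ys=np.array([np.where(l[:,x]==i)[0].min() for x in xs])-.5
    p=np.polyfit(xs,ys,1); P=plane(c,[(x0,np.polyval(p,x0)),(x0+w-10,np.polyval(p,x0+w-10))],.140)
    d=P[1]-P[0]; print('edge',P[:,:2],'yaw of line',np.degrees(np.arctan2(d[1],d[0])),np.abs(np.polyval(p,xs)-ys).max())
print(plane(c,[(275,8),(440,122)],.01))
```

```text
[ 223   22  114   85 2336] poly [[230, 23], [224, 39], [328, 106], [334, 89]]
edge [[0.545  0.0806]
 [0.5695 0.1631]] yaw of line 73.49969429322462 0.6884468967217288
[ 351  108  101   72 1851] poly [[352, 122], [446, 178], [451, 168], [362, 108]]
edge [[0.5757 0.1836]
 [0.6008 0.2669]] yaw of line 73.26119384174085 2.7022151898735274
[[0.4986 0.0885 0.01  ]
 [0.5641 0.3053 0.01  ]]
```

Run:
```python
import pickle,cv2
s,im=pickle.load(open('w2.pkl','rb'))
cv2.imwrite('pics/w2c.png',cv2.resize(im[0:200,210:470],None,fx=3,fy=3,interpolation=cv2.INTER_CUBIC))
```

```text
(no output)
```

View pics/w2c.png

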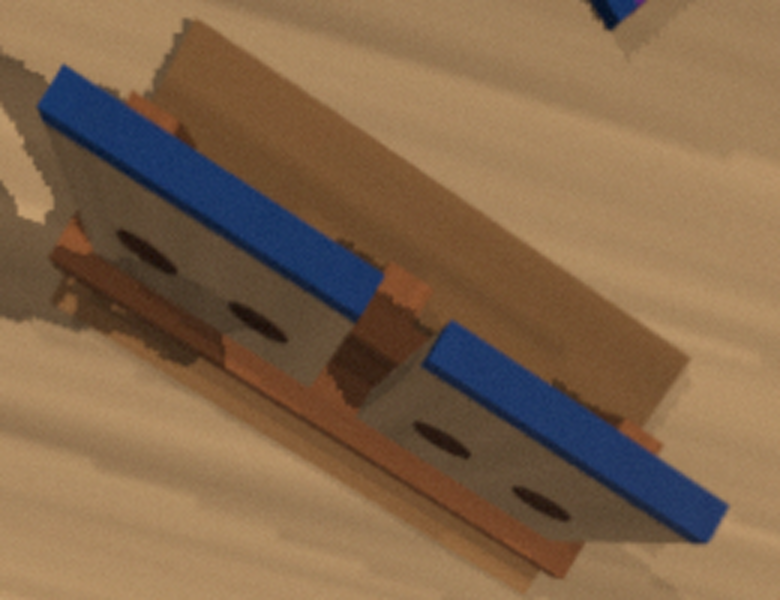

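The crop shows spare A's back-top corners at (64,66) and (384,273), and spare B's at (452,321) and (728,506). Both lean back over the board on the robot side.

Run:
```python
from h import *; import pickle
s,im=pickle.load(open('w2.pkl','rb')); c=cam('wrist',s)
up=lambda L:[((x+.5)/3-.5+210,(y+.5)/3-.5) for x,y in L]
P=plane(c,up([(64,66),(384,273),(452,321),(728,506)]),.140)
print(np.linalg.norm(P[1]-P[0]),np.linalg.norm(P[3]-P[2]),np.linalg.norm(P[2]-P[1]))
a,t,r=rig(np.array([(-8,-100),(-8,-10),(-8,10),(-8,100)])/1e3,P); print('rest',np.degrees(a),t,r)
M=np.array([[np.cos(a),-np.sin(a)],[np.sin(a),np.cos(a)]])
for k in (-.055,.055): print('bottom centre',k,t+M@[.025,k])
f=plane(c,up([(38,107),(361,320),(427,368),(706,542)]),.1355) # front edge 8mm below front top
print('front low in rest',(f[:,:2]-t)@M*1000)
print('base edge',(plane(c,up([(190,18),(690,360)]),.012)[:,:2]-t)@M*1000,(plane(c,up([(530,592)]),.012)[:,:2]-t)@M*1000)
B=t+M@[.025,-.055]
togo([*B,.22],np.radians(np.degrees(a)+180))
```

```text
0.08880821407103147 0.08914802085200632 0.020712630816972864
rest -16.644183030262106 [0.5828 0.1795] [[ 0.4258  0.6622]
 [-0.5779 -0.2845]
 [ 0.1647  0.2293]
 [-0.0125 -0.607 ]]
bottom centre -0.055 [0.591  0.1197]
bottom centre 0.055 [0.6225 0.2251]
front low in rest [[   3.0957 -102.1233]
 [   3.8587   -9.1622]
 [   4.8986   11.811 ]
 [   2.9121  102.8418]]
base edge [[ -54.9974 -113.7552]
 [ -55.4548  112.4574]] [[ 55.9565 114.2249]]
pos [0.6583 0.1802 0.2311] tool y yaw 105.1990406524501 j6 -0.18914583105358357 tilt 0.012198480204466575 clk 4.5833
shift now-axes mm [ 80.8692 -40.6913  11.1632] tool turn deg -58.15677631728781
```

drive_tool([
  [27, -13.6, 0, 0, 0],
  [27, -13.6, 0, 0, 0],
  [27, -13.5, 0, 0, 0],
  [0, 0, 0, -7.1, 0],
  [0, 0, 0, -7.1, 0],
  [0, 0, 0, -7.1, 0],
  [0, 0, 0, -7.1, 0],
  [0, 0, 0, -7.1, 0],
  [0, 0, 0, -7.1, 0],
  [0, 0, 0, -7.1, 0],
])

```text
clock: 5.42
position: [0.5913, 0.1188, 0.2313]
ee_rot: [-1.694, 2.646, -0.0]
contact_force: [-0.1, 0.7, -0.5]
gripper_width: 0.998
grasp_force: 0.0
```

drive_tool([
  [0, 0, 0, -7.1, 0],
  [0, 0, 0, -1.4, 0],
  [0, 0, 0, 0, 0],
  [0, 0, 0, 0, 0],
])

```text
clock: 5.75
position: [0.5913, 0.1192, 0.2313]
ee_rot: [-1.878, 2.519, -0.0]
contact_force: [0.6, -0.3, -0.0]
gripper_width: 1.005
grasp_force: 0.0
```

Run:
```python
from h import *
togo([.591,.1197,.1025],np.radians(163.36))
s=arm.get_state(); im=grab_frame('wrist'); cv2.imwrite('pics/w3.png',im)
```

```text
pos [0.5913 0.1192 0.2313] tool y yaw 163.4167281837556 j6 -1.2989576218443915 tilt 0.006512565510168467 clk 5.75
shift now-axes mm [ -0.4231   0.4091 128.8204] tool turn deg 0.056728183755564376
```

View pics/w3.png

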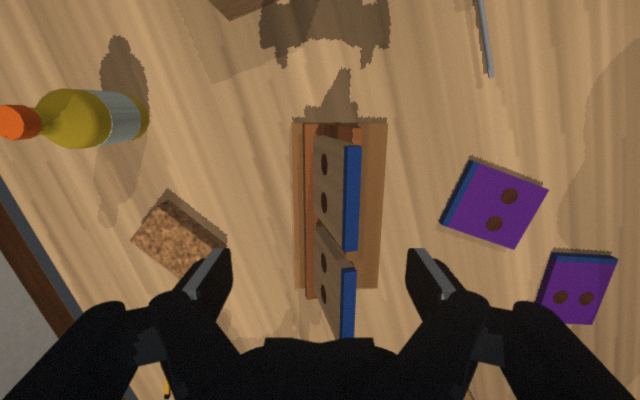

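The fingers straddle spare A. Its blue edge is at about (353,197), 30–35 mm on the tool's +y side and inside the 42 mm half-opening. I'll descend.

drive_tool([
  [0, 1.5, 30, 0, 0],
  [0, 0, 30, 0, 0],
  [0, 0, 30, 0, 0],
  [0, 0, 20, 0, 0],
  [0, 0, 10, 0, 0],
  [0, 0, 9, 0, 0],
  [0, 0, 0, 0, 0],
])

```text
clock: 6.38
position: [0.5892, 0.1199, 0.1012]
ee_rot: [1.883, -2.513, -0.001]
contact_force: [-0.3, 0.9, -0.0]
gripper_width: 1.002
grasp_force: 0.0
```

drive_tool([
  [0, 0, 0, 0, 0.15],
  [0, 0, 0, 0, 0.25],
  [0, 0, 0, 0, 0.35],
  [0, 0, 0, 0, 0.45],
  [0, 0, 0, 0, 0.5],
  [0, 0, 0, 0, 0.55],
  [0, 0, 0, 0, 0.6],
  [0, 0, 0, 0, 0.65],
  [0, 0, 0, 0, 0.7],
  [0, 0, 0, 0, 0.7],
])

```text
clock: 7.22
position: [0.5898, 0.1199, 0.1022]
ee_rot: [1.886, -2.513, 0.0]
contact_force: [-0.3, -0.8, 0.1]
gripper_width: 0.296
grasp_force: 0.1
```

drive_tool([
  [0, 0, 0, 0, 0.75],
  [0, 0, 0, 0, 0.78],
  [0, 0, 0, 0, 0.8],
  [0, 0, 0, 0, 0.82],
  [0, 0, 0, 0, 0.84],
  [0, 0, 0, 0, 0.87],
  [0, 0, 0, 0, 0.95],
  [0, 0, 0, 0, 1],
  [0, 0, 0, 0, 1],
  [0, 0, 0, 0, 1],
])

```text
clock: 8.05
position: [0.5901, 0.1198, 0.1024]
ee_rot: [-1.885, 2.513, -0.001]
contact_force: [4.2, -1.5, -2.0]
gripper_width: 0.131
grasp_force: 58.2
```

Run:
```python
from h import *
s=arm.get_state(); print(s['position'],s['contact_force'],s['gripper_width'],s['grasp_force'])
a=grab_frame('scene')[160:290,270:400]; b=grab_frame('wrist')
a=cv2.resize(a,(390,390),interpolation=cv2.INTER_CUBIC); b=b[80:320,200:440]; b=cv2.resize(b,(390,390))
cv2.imwrite('pics/g1.png',np.hstack([a,b]))
```

```text
[0.5901 0.1198 0.1024] [ 4.1646 -1.5257 -2.0486] 0.13074843367378697 58.234224021434784
```

View pics/g1.png

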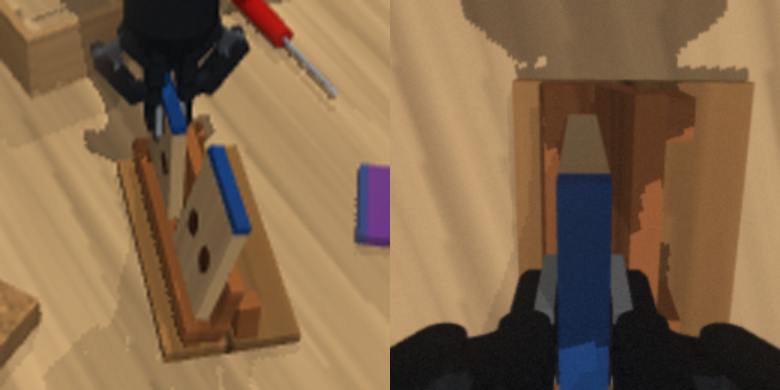

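Spare A is now upright between the pads, with its blue edge aligned with the tool (right view, top end at crop (584,175)). I'll lift it straight up.

drive_tool([
  [0, 0, -6, 0, 1],
  [0, 0, -10, 0, 1],
  [0, 0, -15, 0, 1],
  [0, 0, -20, 0, 1],
  [0, 0, -25, 0, 1],
  [0, 0, -25, 0, 1],
  [0, 0, -19, 0, 1],
  [0, 0, 0, 0, 1],
  [0, 0, 0, 0, 1],
])

```text
clock: 8.9
position: [0.5902, 0.1201, 0.224]
ee_rot: [-1.885, 2.511, -0.002]
contact_force: [0.4, -0.2, -1.9]
gripper_width: 0.139
grasp_force: 59.0
```

```bash
cat > inhand.py <<'E'
from h import *; import sys
s=arm.get_state(); im=grab_frame('wrist'); cv2.imwrite('pics/ih.png',im)
b=cv2.inRange(cv2.cvtColor(im,cv2.COLOR_BGR2HSV),(100,110,30),(125,255,255)); b[:,:260]=0; b[:,380:]=0; b[330:]=0
n,l,st,ce=cv2.connectedComponentsWithStats(b); i=1+st[1:,4].argmax(); m=(l==i)
x,y,w,h,A=st[i]; print('bbox',st[i])
K,d,_=cam('top'); mm=camera_model('wrist'); f=200/np.tan(np.radians(mm['fovy'])/2)
c=(np.array([[f,0,mm['cx']],[0,f,mm['cy']],[0,0,1]]),mm['dist_coeffs'],mm['T_tool_cam'])
print('tcp',s['position'],'F',s['contact_force'],s['gripper_width'],s['grasp_force'])
for r in (y+2,y+20,y+40):
    xs=np.where(m[r])[0]; print(r,'edges y(mm) at tool z=-44:',plane(c,[(xs.min()-.5,r),(xs.max()+.5,r)],-.044)*1000)
# end of blue top face; and end-face bottom visible (plate end below)
print('end x:',plane(c,[((x+w/2),y-.5)],-.044)*1000)
E
python3 inhand.py
```

```text
bbox [ 303  188   33  142 4501]
tcp [0.5902 0.1201 0.224 ] F [ 0.4047 -0.24   -1.8722] 0.13947861368082445 58.99287857115269
190 edges y(mm) at tool z=-44: [[ 45.7956  -5.5109 -44.    ]
 [ 45.7895   5.4664 -44.    ]]
208 edges y(mm) at tool z=-44: [[ 39.2823  -5.6172 -44.    ]
 [ 39.2767   5.5615 -44.    ]]
228 edges y(mm) at tool z=-44: [[ 31.7567  -5.3845 -44.    ]
 [ 31.7517   5.6725 -44.    ]]
end x: [[ 46.6783   0.3209 -44.    ]]
```

Run:
```python
import cv2,numpy as np
im=cv2.imread('pics/ih.png').astype(int)
for r in range(120,214,2): print(r,im[r:r+2,316:323].mean((0,1)).astype(int),im[r,304:336].sum(1).argmin()+304, im[r,296:344:4].sum(1).tolist())
```

```text
120 [ 64  91 115] 304 [251, 258, 258, 286, 285, 283, 268, 280, 279, 270, 273, 286]
122 [38 60 88] 335 [258, 268, 209, 219, 216, 211, 207, 197, 204, 211, 179, 206]
124 [31 53 88] 326 [305, 289, 250, 265, 268, 241, 154, 152, 146, 162, 146, 149]
126 [29 51 85] 328 [296, 297, 268, 288, 281, 223, 146, 140, 124, 154, 164, 262]
128 [29 50 84] 329 [304, 293, 266, 273, 282, 200, 153, 136, 140, 155, 161, 298]
130 [29 50 83] 325 [294, 289, 265, 270, 281, 211, 154, 133, 134, 171, 164, 298]
132 [32 53 88] 327 [295, 292, 258, 283, 284, 252, 144, 138, 142, 156, 159, 301]
134 [31 52 86] 325 [306, 262, 261, 289, 296, 249, 151, 139, 142, 153, 167, 296]
136 [28 49 82] 326 [291, 269, 270, 289, 280, 206, 160, 132, 150, 148, 169, 282]
138 [30 50 85] 325 [305, 264, 259, 283, 287, 204, 163, 138, 146, 152, 179, 284]
140 [31 54 89] 327 [300, 261, 270, 282, 283, 243, 158, 137, 150, 162, 155, 287]
142 [32 54 90] 325 [306, 259, 266, 268, 291, 263, 156, 133, 151, 139, 169, 292]
144 [31 52 86] 326 [296, 262, 256, 281, 276, 259, 144, 137, 169, 142, 178, 286]
146 [29 50 83] 322 [292, 269, 257, 283, 288, 217, 150, 13
[... 1986 characters left out ...]
[301, 264, 141, 139, 135, 140, 146, 134, 125, 127, 202, 285]
198 [67 39 29] 323 [282, 266, 133, 140, 138, 148, 134, 129, 136, 140, 199, 274]
200 [67 40 29] 312 [295, 263, 151, 136, 127, 144, 131, 140, 128, 134, 196, 288]
202 [67 40 29] 309 [294, 262, 138, 134, 134, 154, 140, 138, 135, 139, 202, 284]
204 [67 39 28] 304 [298, 259, 118, 132, 145, 125, 145, 131, 127, 125, 213, 288]
206 [66 40 29] 313 [300, 259, 130, 140, 131, 135, 136, 131, 145, 143, 233, 282]
208 [64 38 27] 317 [294, 263, 142, 139, 135, 141, 124, 139, 128, 136, 229, 286]
210 [66 41 29] 323 [289, 266, 151, 132, 136, 143, 141, 138, 121, 136, 217, 280]
212 [64 39 28] 315 [299, 267, 137, 148, 127, 134, 139, 143, 131, 137, 227, 272]
```

```bash
cat > solve.py <<'E'
from h import *; from scipy.optimize import least_squares
import sys
mm=camera_model('wrist'); f=200/np.tan(np.radians(mm['fovy'])/2)
c=(np.array([[f,0,mm['cx']],[0,f,mm['cy']],[0,0,1]]),mm['dist_coeffs'],mm['T_tool_cam'])
rows=np.array([float(a) for a in sys.argv[1:4]])  # bottom, blue-low, top
g=lambda q: proj(c,[(q[0],0,q[1]+.110),(q[0],0,q[1]+.008),(q[0],0,q[1])])[:,1]-rows
r=least_squares(g,[.045,-.044],x_scale=[.01,.01]); print('end x, top z (mm, tool)',r.x*1000,'resid px',r.fun)
for zt in (-.044,-.040,-.036): print(zt,[least_squares(lambda x:g([x[0],zt])[k],[.045]).x[0] for k in range(3)])
E
python3 solve.py 149.5 186.8 191.3
python3 -c "
from h import *
M=np.array([[np.cos(np.radians(3.54)),-np.sin(np.radians(3.54))],[np.sin(np.radians(3.54)),np.cos(np.radians(3.54))]])
for k in (.03,.09): print(np.array([.59,-.2039])+M@[0,k])
togo([.5844,-.114,.224],np.radians(93.54))"
```

```text
end x, top z (mm, tool) [ 45.18   -44.2102] resid px [ 0.1903 -0.7289  0.5845]
-0.044 [np.float64(0.04528513583414268), np.float64(0.04484786726346529), np.float64(0.045329891416778595)]
-0.04 [np.float64(0.04476346611054259), np.float64(0.043808916194768135), np.float64(0.04422596597168636)]
-0.036 [np.float64(0.04424179638708695), np.float64(0.0427699651263024), np.float64(0.04312204052676357)]
[ 0.5881 -0.174 ]
[ 0.5844 -0.1141]
pos [0.5896 0.1201 0.2224] tool y yaw 163.7797899684903 j6 -1.3039413081703417 tilt 0.01541104225913985 clk 8.95
shift now-axes mm [226.184  -60.408   -1.6322] tool turn deg 70.23978996849029
```

drive_tool([
  [20, -5.7, 0, 0, 1],
  [36, -10.3, 0, 0, 1],
  [36, -10.3, 0, 0, 1],
  [36, -10.3, 0, 0, 1],
  [36, -10.3, 0, 0, 1],
  [36, -10.3, 0, 0, 1],
  [36, -10.3, 0, 0, 1],
  [36, -10.3, 0, 0, 1],
  [10.8, -2.9, 0, 0, 1],
  [0, 0, 0, 6.3, 1],
])

```text
clock: 9.78
position: [0.587, -0.177, 0.2202]
ee_rot: [1.741, -2.613, -0.004]
contact_force: [-0.1, 0.3, -1.1]
gripper_width: 0.135
grasp_force: 58.7
```

drive_tool([
  [0, 0, 0, 7.1, 1],
  [0, 0, 0, 7.1, 1],
  [0, 0, 0, 7.1, 1],
  [0, 0, 0, 7.1, 1],
  [0, 0, 0, 7.1, 1],
  [0, 0, 0, 7.1, 1],
  [0, 0, 0, 7.1, 1],
  [0, 0, 0, 7.1, 1],
  [0, 0, 0, 7.1, 1],
  [0, 0, 0, 0, 1],
])

```text
clock: 10.62
position: [0.5876, -0.1733, 0.2209]
ee_rot: [0.089, -3.138, -0.002]
contact_force: [0.3, 0.2, -2.1]
gripper_width: 0.129
grasp_force: 58.8
```

```bash
python3 inhand.py; python3 -c "
from h import *
togo([.5881,-.174,.160],np.radians(93.54))"
```

```text
bbox [ 299  188   37  142 4561]
tcp [ 0.5876 -0.1733  0.2209] F [ 0.2994  0.2027 -2.0724] 0.12920561606116837 58.79252292215824
190 edges y(mm) at tool z=-44: [[ 46.1454  -4.7333 -44.    ]
 [ 46.1381   5.9028 -44.    ]]
208 edges y(mm) at tool z=-44: [[ 39.6301  -5.5325 -44.    ]
 [ 39.6221   6.3477 -44.    ]]
228 edges y(mm) at tool z=-44: [[ 32.1008  -5.3073 -44.    ]
 [ 32.0933   6.1096 -44.    ]]
end x: [[ 47.0284   0.0718 -44.    ]]
pos [ 0.5877 -0.1734  0.2211] tool y yaw 93.7068672212406 j6 -0.5647996190012158 tilt 0.12755340226985848 clk 10.6667
shift now-axes mm [-0.4868 -0.6782 61.0541] tool turn deg 0.16686722124059794
```

drive_tool([
  [-0.5, -0.9, 20, -0.2, 1],
  [0, 0, 25, 0, 1],
  [0, 0, 20, 0, 1],
  [0, 0, 8, 0, 1],
  [0, 0, 0, 0, 1],
  [0, 0, 0, 0, 1],
])

```text
clock: 11.17
position: [0.5886, -0.1748, 0.1495]
ee_rot: [0.107, -3.139, -0.0]
contact_force: [0.7, 0.3, -0.8]
gripper_width: 0.132
grasp_force: 58.8
```

```bash
python3 -c "
from h import *
togo([.5881,-.174,.075],np.radians(93.54))
s=arm.get_state();im=grab_frame('wrist');cv2.imwrite('pics/a.png',cv2.resize(im[60:260,220:440],None,fx=2.5,fy=2.5,interpolation=cv2.INTER_CUBIC))"
```

```text
pos [ 0.5886 -0.1748  0.1495] tool y yaw 93.88625155590296 j6 -0.5691836006488024 tilt 0.03464194365828794 clk 11.1667
shift now-axes mm [ 0.406   0.8391 74.5087] tool turn deg 0.3462515559029465
```

View pics/a.png

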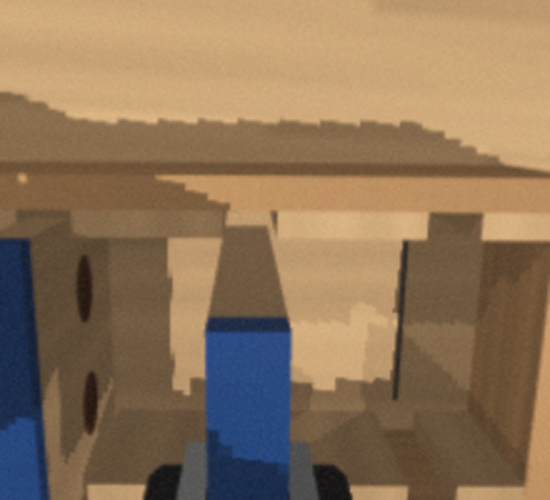

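The picture shows the plate's lower end at (222–270, 225), and groove 2 at about (224–276, 211). So the plate needs about 1 mm more in tool +y, which agrees with the measured pose.

drive_tool([
  [0.4, 0.9, 0, 0.3, 1],
  [0, 0, 3, 0, 1],
  [0, 0, 4, 0, 1],
  [0, 0, 4, 0, 1],
  [0, 0, 4, 0, 1],
  [0, 0, 0, 0, 1],
])

```text
clock: 11.72
position: [0.5878, -0.1739, 0.133]
ee_rot: [0.095, -3.139, -0.001]
contact_force: [0.4, 0.6, -2.1]
gripper_width: 0.134
grasp_force: 58.8
```

drive_tool([
  [0, 0, 6, 0, 1],
  [0, 0, 8, 0, 1],
  [0, 0, 8, 0, 1],
  [0, 0, 8, 0, 1],
  [0, 0, 8, 0, 1],
  [0, 0, 8, 0, 1],
  [0, 0, 4, 0, 1],
  [0, 0, 2, 0, 1],
  [0, 0, 0, 0, 1],
])

```text
clock: 12.47
position: [0.5881, -0.174, 0.0817]
ee_rot: [0.095, -3.14, -0.0]
contact_force: [-0.4, -0.4, -1.3]
gripper_width: 0.134
grasp_force: 58.8
```

drive_tool([
  [0, 0, 3, 0, 1],
  [0, 0, 1.5, 0, 1],
  [0, 0, 1, 0, 1],
  [0, 0, 0, 0, 1],
  [0, 0, 0, 0, 1],
])

```text
clock: 12.88
position: [0.5884, -0.1742, 0.0769]
ee_rot: [-0.095, 3.14, -0.0]
contact_force: [-0.6, -0.6, -1.4]
gripper_width: 0.136
grasp_force: 58.8
```

drive_tool([
  [0, 0, 0.5, 0, 1],
  [0, 0, 0.5, 0, 1],
  [0, 0, 0, 0, 1],
  [0, 0, 0, 0, 1],
])

```text
clock: 13.22
position: [0.5883, -0.1742, 0.0758]
ee_rot: [0.095, -3.14, 0.0]
contact_force: [-0.1, -0.2, -0.9]
gripper_width: 0.133
grasp_force: 58.8
```

drive_tool([
  [0, 0, 0.5, 0, 1],
  [0, 0, 0.5, 0, 1],
  [0, 0, 0, 0, 1],
  [0, 0, 0, 0, 1],
])

```text
clock: 13.55
position: [0.5885, -0.1743, 0.0751]
ee_rot: [-0.095, 3.14, -0.001]
contact_force: [-0.9, 0.1, 2.7]
gripper_width: 0.133
grasp_force: 59.2
```

drive_tool([
  [0, 0, 0.5, 0, 1],
  [0, 0, 0.5, 0, 1],
  [0, 0, 0, 0, 1],
  [0, 0, 0, 0, 1],
])

```text
clock: 13.88
position: [0.5885, -0.1743, 0.0751]
ee_rot: [-0.095, 3.14, -0.001]
contact_force: [-3.9, 1.7, 9.9]
gripper_width: 0.133
grasp_force: 60.6
```

Force on the tool rose to about +10 N at TCP z 0.075, so the plate is on the floor. I'll release and rise.

drive_tool([
  [0, 0, -0.8, 0, 1],
  [0, 0, 0, 0, 0.85],
  [0, 0, 0, 0, 0.75],
  [0, 0, 0, 0, 0.68],
  [0, 0, 0, 0, 0.68],
  [0, 0, 0, 0, 0.68],
  [0, 0, -8, 0, 0.68],
  [0, 0, -15, 0, 0.68],
  [0, 0, -25, 0, 0.68],
  [0, 0, -30, 0, 0.68],
])

```text
clock: 14.72
position: [0.5873, -0.1736, 0.1523]
ee_rot: [0.095, -3.138, -0.002]
contact_force: [-0.2, -0.6, -0.2]
gripper_width: 0.324
grasp_force: 0.0
```

drive_tool([
  [0, 0, -35, 0, 0.4],
  [0, 0, -40, 0, 0],
  [0, 0, 0, 0, 0],
  [0, 0, 0, 0, 0],
])

```text
clock: 15.05
position: [0.5898, -0.1749, 0.2314]
ee_rot: [-0.095, 3.135, -0.005]
contact_force: [-0.7, 0.7, -0.4]
gripper_width: 0.872
grasp_force: 0.0
```

Run:
```python
from h import *
s=arm.get_state(); im=grab_frame('wrist'); c=cam('wrist',s); cv2.imwrite('pics/rel1.png',im)
b=cv2.inRange(cv2.cvtColor(im,cv2.COLOR_BGR2HSV),(100,110,30),(125,255,255)); b[330:]=0
n,l,st,ce=cv2.connectedComponentsWithStats(b); a=np.radians(3.54)
M=np.array([[np.cos(a),-np.sin(a)],[np.sin(a),np.cos(a)]])
for i in range(1,n):
    if st[i,4]>300:
        ys,xs=np.where(l==i); r=cv2.boxPoints(cv2.minAreaRect(np.c_[xs,ys].astype(np.float32)))
        print(st[i],((plane(c,r,.119)[:,:2]-[.59,-.2039])@M*1000).round(1).tolist())
# same spot check of remaining spare at rest: target
a=np.radians(-16.64); M=np.array([[np.cos(a),-np.sin(a)],[np.sin(a),np.cos(a)]])
B=np.array([.5828,.1795])+M@[.025,.055]; print(B); togo([*B,.2325],np.radians(163.36))
```

```text
[ 174  141   27   96 1476] [[-45.0, -95.1], [-46.6, -81.2], [42.7, -81.2], [44.8, -96.5]]
[ 244  140   19   97 1340] [[-45.5, -35.2], [-46.1, -22.8], [42.9, -23.0], [43.8, -36.7]]
[ 314  141   13   97 1226] [[-44.6, 25.2], [-44.6, 35.3], [44.1, 35.8], [44.1, 24.6]]
[ 255  258   64   62 2086] [[66.0, -32.1], [66.0, 28.3], [136.1, 28.1], [136.3, -36.8]]
[0.6225 0.225 ]
pos [ 0.5889 -0.1744  0.2289] tool y yaw 93.46962903669126 j6 -0.5611130148543579 tilt 0.13295645550961602 clk 15.1
shift now-axes mm [-57.7283 396.7083  -3.9609] tool turn deg -69.89037096330875
```

Spare A stands at box y ≈ 30 mm. Next is spare B.

drive_tool([
  [-5.8, 39.7, -0.4, 0, 0],
  [-5.8, 39.7, -0.4, 0, 0],
  [-5.8, 39.7, -0.4, 0, 0],
  [-5.8, 39.7, -0.4, 0, 0],
  [-5.8, 39.7, -0.4, 0, 0],
  [-5.8, 39.7, -0.4, 0, 0],
  [-5.8, 39.7, -0.4, 0, 0],
  [-5.8, 39.7, -0.4, 0, 0],
  [-5.8, 39.7, -0.4, 0, 0],
  [-5.7, 39.6, -0.4, 0, 0],
])

```text
clock: 15.93
position: [0.6212, 0.2275, 0.2299]
ee_rot: [0.095, -3.138, 0.001]
contact_force: [0.9, -0.1, -0.5]
gripper_width: 1.004
grasp_force: 0.0
```

drive_tool([
  [0, 0, 0, -7.1, 0],
  [0, 0, 0, -7.1, 0],
  [0, 0, 0, -7.1, 0],
  [0, 0, 0, -7.1, 0],
  [0, 0, 0, -7.1, 0],
  [0, 0, 0, -7.1, 0],
  [0, 0, 0, -7.1, 0],
  [0, 0, 0, -7.1, 0],
  [0, 0, 0, -7.1, 0],
  [0, 0, 0, -6, 0],
])

```text
clock: 16.77
position: [0.6214, 0.2254, 0.2297]
ee_rot: [1.883, -2.511, -0.002]
contact_force: [0.4, 0.1, -0.3]
gripper_width: 0.996
grasp_force: 0.0
```

drive_tool([
  [0, 0, 0, 0, 0],
  [0, 0, 0, 0, 0],
])

```text
clock: 16.93
position: [0.6216, 0.2254, 0.2303]
ee_rot: [1.871, -2.521, -0.001]
contact_force: [-0.0, 0.3, 0.1]
gripper_width: 1.003
grasp_force: 0.0
```

Run:
```python
from h import *
togo([.6225,.225,.1025],np.radians(163.36))
s=arm.get_state(); im=grab_frame('wrist')
b=cv2.inRange(cv2.cvtColor(im,cv2.COLOR_BGR2HSV),(100,110,30),(125,255,255)); b[330:]=0;b[:,:280]=0;b[:,420:]=0
n,l,st,ce=cv2.connectedComponentsWithStats(b); M=R.from_rotvec(s['ee_rot']).as_matrix(); c=cam('wrist',s)
for i in range(1,n):
    if st[i,4]>200:
        ys,xs=np.where(l==i); r=cv2.boxPoints(cv2.minAreaRect(np.c_[xs,ys].astype(np.float32)))
        print(st[i],((plane(c,r,.14)-s['position'])@M*1000).round(1).tolist())
```

```text
pos [0.6216 0.2254 0.2303] tool y yaw 163.17373150822812 j6 -1.126461898879949 tilt 0.11232829781412561 clk 16.9333
shift now-axes mm [  0.0238  -1.2235 127.7985] tool turn deg -0.18626849177190935
[ 342  146   18  105 1600] [[-44.3, 18.8, 90.3], [45.1, 18.9, 90.4], [44.8, 31.5, 90.4], [-44.7, 32.8, 90.3]]
```

drive_tool([
  [0, -0.2, 30, 0, 0],
  [0, 0, 30, 0, 0],
  [0, 0, 30, 0, 0],
  [0, 0, 20, 0, 0],
  [0, 0, 10, 0, 0],
  [0, 0, 8, 0, 0],
  [0, 0, 0, 0, 0],
])

```text
clock: 17.57
position: [0.6217, 0.2253, 0.1023]
ee_rot: [1.874, -2.519, -0.001]
contact_force: [0.2, -0.6, 0.5]
gripper_width: 1.002
grasp_force: 0.0
```

drive_tool([
  [0, 0, 0, 0, 0.15],
  [0, 0, 0, 0, 0.25],
  [0, 0, 0, 0, 0.35],
  [0, 0, 0, 0, 0.45],
  [0, 0, 0, 0, 0.5],
  [0, 0, 0, 0, 0.55],
  [0, 0, 0, 0, 0.6],
  [0, 0, 0, 0, 0.65],
  [0, 0, 0, 0, 0.7],
  [0, 0, 0, 0, 0.7],
])

```text
clock: 18.4
position: [0.6223, 0.2255, 0.1035]
ee_rot: [1.877, -2.519, 0.0]
contact_force: [0.3, 0.0, -0.5]
gripper_width: 0.298
grasp_force: 0.0
```

drive_tool([
  [0, 0, 0, 0, 0.75],
  [0, 0, 0, 0, 0.78],
  [0, 0, 0, 0, 0.8],
  [0, 0, 0, 0, 0.82],
  [0, 0, 0, 0, 0.84],
  [0, 0, 0, 0, 0.87],
  [0, 0, 0, 0, 0.95],
  [0, 0, 0, 0, 1],
  [0, 0, 0, 0, 1],
  [0, 0, 0, 0, 1],
])

```text
clock: 19.23
position: [0.6223, 0.2255, 0.1036]
ee_rot: [1.877, -2.519, 0.0]
contact_force: [0.2, -0.1, -0.3]
gripper_width: 0.131
grasp_force: 58.3
```

drive_tool([
  [0, 0, -6, 0, 1],
  [0, 0, -10, 0, 1],
  [0, 0, -15, 0, 1],
  [0, 0, -20, 0, 1],
  [0, 0, -25, 0, 1],
  [0, 0, -25, 0, 1],
  [0, 0, -19, 0, 1],
  [0, 0, 0, 0, 1],
  [0, 0, 0, 0, 1],
])

```text
clock: 19.98
position: [0.6232, 0.2256, 0.2257]
ee_rot: [-1.875, 2.517, -0.003]
contact_force: [-0.3, -0.6, -1.3]
gripper_width: 0.135
grasp_force: 58.6
```

```bash
python3 inhand.py; python3 -c "
import cv2,numpy as np
im=cv2.imread('pics/ih.png').astype(int)
for r in list(range(142,156))+list(range(182,198)): print(r,im[r,315:323].mean(0).astype(int),end=' ')
from h import *
print();togo([.5844,-.1141,.224],np.radians(93.54))"
```

```text
bbox [ 303  186   33  144 4523]
tcp [0.6232 0.2256 0.2257] F [-0.3167 -0.6492 -1.2609] 0.1349296348175329 58.5531784594059
188 edges y(mm) at tool z=-44: [[ 46.5051  -5.1531 -44.    ]
 [ 46.4992   5.4599 -44.    ]]
206 edges y(mm) at tool z=-44: [[ 40.0182  -5.6014 -44.    ]
 [ 40.0123   5.9032 -44.    ]]
226 edges y(mm) at tool z=-44: [[ 32.5239  -5.3687 -44.    ]
 [ 32.5188   5.665  -44.    ]]
end x: [[ 47.3844   0.3246 -44.    ]]
142 [34 59 98] 143 [34 58 97] 144 [31 54 91] 145 [33 55 91] 146 [33 55 92] 147 [33 55 92] 148 [34 58 95] 149 [43 67 98] 150 [ 53  77 101] 151 [ 57  81 103] 152 [ 57  82 103] 153 [ 57  81 102] 154 [ 58  81 103] 155 [ 56  80 102] 182 [55 77 98] 183 [55 76 99] 184 [54 73 93] 185 [59 47 48] 186 [60 37 30] 187 [60 37 28] 188 [61 38 28] 189 [61 38 29] 190 [63 38 27] 191 [68 41 30] 192 [68 42 31] 193 [69 42 30] 194 [69 41 31] 195 [68 41 29] 196 [68 40 28] 197 [67 40 28] 
pos [0.6225 0.2255 0.224 ] tool y yaw 163.36962857012634 j6 -1.129948269610085 tilt 0.041881692600046025 clk 20.0333
shift now-axes mm [336.3042 -60.7062  -0.0783] tool turn deg 69.82962857012632
```

```bash
python3 solve.py 149 184.7 189.8
```

```text
end x, top z (mm, tool) [ 45.401  -42.5899] resid px [ 0.0725 -0.281   0.2258]
-0.044 [np.float64(0.04563329570647025), np.float64(0.04564836327687249), np.float64(0.04586382843699273)]
-0.04 [np.float64(0.0451182967422625), np.float64(0.044639516735957764), np.float64(0.04478160620876488)]
-0.036 [np.float64(0.044603297778209774), np.float64(0.043630670195339546), np.float64(0.04369938398076198)]
```

drive_tool([
  [20, -3.6, 0, 0, 1],
  [36, -6.5, 0, 0, 1],
  [36, -6.5, 0, 0, 1],
  [36, -6.5, 0, 0, 1],
  [36, -6.5, 0, 0, 1],
  [36, -6.5, 0, 0, 1],
  [36, -6.5, 0, 0, 1],
  [36, -6.5, 0, 0, 1],
  [36, -6.5, 0, 0, 1],
  [28.3, -5.1, 0, 0, 1],
])

```text
clock: 20.87
position: [0.5829, -0.1164, 0.222]
ee_rot: [1.875, -2.519, -0.003]
contact_force: [0.3, -0.0, -1.1]
gripper_width: 0.134
grasp_force: 58.5
```

drive_tool([
  [0, 0, 0, 7, 1],
  [0, 0, 0, 7, 1],
  [0, 0, 0, 7, 1],
  [0, 0, 0, 7, 1],
  [0, 0, 0, 7, 1],
  [0, 0, 0, 7, 1],
  [0, 0, 0, 7, 1],
  [0, 0, 0, 7, 1],
  [0, 0, 0, 7, 1],
  [0, 0, 0, 6.8, 1],
])

```text
clock: 21.7
position: [0.5835, -0.1138, 0.222]
ee_rot: [0.088, -3.138, -0.002]
contact_force: [-0.4, -0.2, -1.1]
gripper_width: 0.134
grasp_force: 58.5
```

drive_tool([
  [0, 0, 20, 0, 1],
  [0, 0, 25, 0, 1],
  [0, 0, 20, 0, 1],
  [0, 0, 8, 0, 1],
  [0, 0, 0, 0, 1],
  [0, 0, 0, 0, 1],
])

```text
clock: 22.2
position: [0.5838, -0.114, 0.1504]
ee_rot: [0.098, -3.139, -0.001]
contact_force: [0.3, -0.2, -0.9]
gripper_width: 0.133
grasp_force: 58.5
```

```bash
python3 inhand.py; python3 -c "
from h import *
togo([.5844,-.1141,.075],np.radians(93.54))
im=cv2.imread('pics/ih.png');cv2.imwrite('pics/b.png',cv2.resize(im[60:260,220:440],None,fx=2.5,fy=2.5,interpolation=cv2.INTER_CUBIC))"
```

```text
bbox [ 303  186   33  144 4550]
tcp [ 0.5838 -0.114   0.1504] F [ 0.3362 -0.1754 -0.8612] 0.13263727180110327 58.52642118930817
188 edges y(mm) at tool z=-44: [[ 46.8569  -4.7217 -44.    ]
 [ 46.8496   5.8932 -44.    ]]
206 edges y(mm) at tool z=-44: [[ 40.3676  -5.1703 -44.    ]
 [ 40.3598   6.3369 -44.    ]]
226 edges y(mm) at tool z=-44: [[ 32.8699  -5.2939 -44.    ]
 [ 32.8624   6.0989 -44.    ]]
end x: [[ 47.7358   0.7569 -44.    ]]
pos [ 0.5845 -0.1142  0.1515] tool y yaw 93.56997049071198 j6 -0.47467886591095876 tilt 0.04275164388428279 clk 22.25
shift now-axes mm [ 0.1075  0.164  76.4586] tool turn deg 0.029970490711974822
```

drive_tool([
  [0, 0, 6, 0, 1],
  [0, 0, 4, 0, 1],
  [0, 0, 4, 0, 1],
  [0, 0, 4, 0, 1],
  [0, 0, 0, 0, 1],
])

```text
clock: 22.67
position: [0.5838, -0.114, 0.1316]
ee_rot: [0.098, -3.139, -0.001]
contact_force: [0.0, -0.6, -0.4]
gripper_width: 0.132
grasp_force: 58.5
```

Spare B is 11 mm into the grooves with no contact force.

drive_tool([
  [0, 0, 6, 0, 1],
  [0, 0, 8, 0, 1],
  [0, 0, 8, 0, 1],
  [0, 0, 8, 0, 1],
  [0, 0, 8, 0, 1],
  [0, 0, 7, 0, 1],
  [0, 0, 3, 0, 1],
  [0, 0, 1.5, 0, 1],
  [0, 0, 0, 0, 1],
])

```text
clock: 23.42
position: [0.5841, -0.1141, 0.0828]
ee_rot: [0.098, -3.14, -0.0]
contact_force: [0.8, 0.0, 0.5]
gripper_width: 0.133
grasp_force: 58.5
```

drive_tool([
  [0, 0, 2, 0, 1],
  [0, 0, 1, 0, 1],
  [0, 0, 0.5, 0, 1],
  [0, 0, 0, 0, 1],
  [0, 0, 0, 0, 1],
])

```text
clock: 23.83
position: [0.5843, -0.1142, 0.0797]
ee_rot: [-0.098, 3.14, -0.0]
contact_force: [0.4, 0.1, -0.8]
gripper_width: 0.135
grasp_force: 58.5
```

drive_tool([
  [0, 0, 1, 0, 1],
  [0, 0, 1, 0, 1],
  [0, 0, 0.5, 0, 1],
  [0, 0, 0, 0, 1],
  [0, 0, 0, 0, 1],
])

```text
clock: 24.25
position: [0.5842, -0.1141, 0.077]
ee_rot: [0.098, -3.14, 0.0]
contact_force: [0.4, 0.4, -0.9]
gripper_width: 0.129
grasp_force: 58.5
```

drive_tool([
  [0, 0, 0.5, 0, 1],
  [0, 0, 0.5, 0, 1],
  [0, 0, 0, 0, 1],
  [0, 0, 0, 0, 1],
])

```text
clock: 24.58
position: [0.5844, -0.1142, 0.0763]
ee_rot: [-0.098, 3.14, -0.0]
contact_force: [-0.4, -0.1, 0.8]
gripper_width: 0.13
grasp_force: 58.7
```

drive_tool([
  [0, 0, 0.5, 0, 1],
  [0, 0, 0.3, 0, 1],
  [0, 0, 0, 0, 1],
  [0, 0, 0, 0, 1],
])

```text
clock: 24.92
position: [0.5844, -0.1142, 0.0763]
ee_rot: [-0.098, 3.139, -0.001]
contact_force: [-2.7, 1.9, 7.6]
gripper_width: 0.132
grasp_force: 59.8
```

On the floor, with force up to +7.6 N. I'll release and rise.

drive_tool([
  [0, 0, -0.5, 0, 1],
  [0, 0, 0, 0, 0.85],
  [0, 0, 0, 0, 0.75],
  [0, 0, 0, 0, 0.68],
  [0, 0, 0, 0, 0.68],
  [0, 0, 0, 0, 0.68],
  [0, 0, -8, 0, 0.68],
  [0, 0, -15, 0, 0.68],
  [0, 0, -25, 0, 0.68],
  [0, 0, -30, 0, 0.68],
])

```text
clock: 25.75
position: [0.5831, -0.1137, 0.1536]
ee_rot: [0.098, -3.137, -0.002]
contact_force: [0.5, 0.8, 0.3]
gripper_width: 0.32
grasp_force: 0.0
```

drive_tool([
  [0, -10, -35, 0, 0.68],
  [-20, -25, -25, 0, 0.68],
  [-20, -25, 0, 0, 0.68],
  [-20, 0, 0, 0, 0.68],
  [0, 0, 0, 0, 0.68],
  [0, 0, 0, 0, 0.68],
  [0, 0, 0, 0, 0.68],
])

```text
clock: 26.33
position: [0.6474, -0.1699, 0.2139]
ee_rot: [0.098, -3.139, -0.0]
contact_force: [0.1, 0.2, 0.3]
gripper_width: 0.32
grasp_force: 0.0
```

Run:
```python
from h import *
s=arm.get_state(); im=grab_frame('wrist'); c=cam('wrist',s); cv2.imwrite('pics/end.png',im)
b=cv2.inRange(cv2.cvtColor(im,cv2.COLOR_BGR2HSV),(100,110,30),(125,255,255)); b[330:]=0
n,l,st,ce=cv2.connectedComponentsWithStats(b); a=np.radians(3.54)
M=np.array([[np.cos(a),-np.sin(a)],[np.sin(a),np.cos(a)]])
for i in range(1,n):
    if st[i,4]>300:
        ys,xs=np.where(l==i); r=cv2.boxPoints(cv2.minAreaRect(np.c_[xs,ys].astype(np.float32)))
        print(st[i],((plane(c,r,.119)[:,:2]-[.59,-.2039])@M*1000).round(1).tolist())
```

```text
[ 230   65   23  117 1875] [[-44.9, -35.4], [-45.6, -22.8], [43.2, -22.7], [44.1, -36.7]]
[ 383   65   24  117 1927] [[43.2, 83.0], [-45.6, 83.0], [-44.9, 95.7], [44.0, 97.1]]
[ 150   66   33  116 2108] [[-44.7, -95.4], [-46.3, -80.8], [42.8, -80.6], [44.8, -96.8]]
[ 311   66   15  117 1731] [[-44.1, 25.1], [-44.1, 35.5], [44.1, 36.0], [44.1, 24.5]]
[ 247  225   70   68 1655] [[125.2, -40.4], [72.0, -15.0], [98.5, 39.1], [155.1, 16.4]]
```

View pics/end.png

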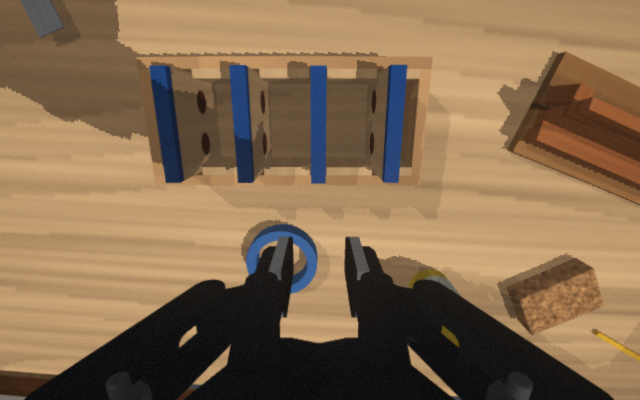

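All four dividers stand upright at columns 167, 241, 318 and 395 with blue edges up. The rest is empty and nothing touches the robot, so I'm handing in.

```bash
python3 -c "
from workcell import order
print(order.hand_in())"
```

```text
the job is handed in; nothing more can be done
None
```

Both spare dividers stand upright in slots 2 and 3 with their blue edges up, each lowered until it touched the floor, and the job is handed in at about 26 s of the 67 s; no verdict was returned.

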